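# Hang the blue desk basket on its stand

### The job

Swing the folded handle of the blue desk basket up until it stands upright, with the basket still standing on the desk. Then take the basket by the handle and hang it on the stand, the handle's bar resting in both hooks and the basket hanging level and still. Leave the grey basket where it stands.

Things in the scene. Friction and masses are not known exactly. Their poses are not given: they have to be found in the camera images.
- basket_hinge (a point): Blue sheet-metal desk basket, loose: open box 80 mm deep (x), 104 wide (y), 65 high, 0.2 to 0.35 kg, a small eraser inside. The point is midway between its hinge studs, 55 mm above the underside, over its centre; x to its back, y along the hinge axis, z up. Its wire handle is folded over its front (-x), which faces roughly to the robot.
- handle_bar (a point): Centre of the straight bar of the blue basket's U-shaped handle, 85 mm from the hinge axis. The bar runs along y: 6 mm wire with a brown wooden sleeve, 12 mm thick and 36 mm long, in the middle to grip it by. The side arms are 61 mm either side, outside the basket's ends. The frame turns with the handle; folded level, its axes equal the basket's.
- basket_handle (a joint): Swing angle of the blue basket's handle: 0 folded level, sticking out to the basket's front (-x) with 42 mm between bar and front wall; grows as it swings up; pi/2 is upright, 1.75 the stop. Light friction keeps it at whatever angle it is left (about 0.15 N at the bar moves it). Starts at 0.05 to 0.4.
- hook_seat (a point): Point where the bar's centre lies when the bar rests in both hooks of the stand, 200 mm above the desk; axes as the stand's. The hooks' rods are 8 mm thick, 40 mm to either side (y) of the point. Their tips are 24 mm ahead (-x) and reach 22 mm above it; the arms behind the trough reach 15 mm above it; the uprights are 75 mm behind.
- rack: Fixed hanging stand: pale wooden foot 110 x 130 x 14 mm with two dark rods that rise at its back and bend forward into two upturned hooks side by side, their tips to the stand's front (-x), roughly to the robot. Origin under the foot's centre, z up. The bar goes in over the tips from the front, the basket hanging below the hooks.
- grey_basket: The other basket: same shape and size but grey, with its own folded handle. Origin at the centre of its underside. To be left alone.

How it is judged:
By the outcome, as a careful person would: the job done as asked, in the order asked, and still so for the second after the job is handed in, with the robot touching nothing.
It also fails if it takes over 64 s, if anything falls off the work surface, if the arm or the gripper's body presses on something with over 40 N, if the wrist force passes 120 N, or if a joint passes its speed limit or range.

### The arm

A 7-joint arm with a two-finger parallel gripper is mounted at the origin on a cart in front of the work surface, level with it; the furniture and walls round the work are solid. World frame = base frame: x ahead of the robot, y to its left, z up, the work surface at z = 0. Lengths are in m, angles in rad, forces in N, time in s.
With the tool pointing down it reaches from about 0.425 to 0.825 m from the base axis. Payload 3.6 kg.
Tool frame: the origin (TCP) lies on the centre line of the jaws, within the pads' length; the fingertips stand 8 mm ahead of it and the grasp point (between the pads) lies 11 mm behind it; z points along the fingers, y is the line along which they close (so a half turn about z gives the same grasp; the last joint's range is limited). The gripper opens to 85 mm and grips with 20 to 120 N. Pads are 22 mm wide; open, the fingers measure 114 mm over their backs; the gripper's body (76 mm by 85 mm) begins 54 mm behind the grasp point. The pads swing forward as they close: fully open they stand 13 mm farther back than shut.
Start: joints at [1.212, 0.615, -0.013, 1.423, 0.008, 1.103, -0.04], TCP at [0.212, -0.615, 0.239] pointing down, gripper open.
Joint ranges: [-3.12, 3.12], [-0.3, 2.06], [-1.34, 1.32], [0.26, 2.42], [-1.36, 4.5], [0.01, 1.98], [-2.84, 2.84]. Speed limits (rad/s): [2.79, 2.79, 3.14, 3.14, 3.14, 3.14, 3.14].

### API

Orientations are given as [roll, pitch, yaw] about the fixed x, y, z axes, in that order (R = Rz(yaw) Ry(pitch) Rx(roll)).
In Python, from plant import bot gives the robot as it stands.
- The arm moves only by the tool carry_out, never from a script. Its argument "increments" is text: rows parted by semicolons, each of 6 numbers parted by spaces: the shift along the world's x, y, z in cm, then the turn, a rotation vector about the world's x, y, z in degrees. In form: tx ty tz wx wy wz; .... A call has 1 to 8 rows; each row shifts and turns the commanded pose from where the row before left it; what a row does not reach is not made up. A row lasts 1/8 s, in which the tool goes at most 62.5 mm and 10.7 degrees, less where a joint would pass 70% of its speed; a pose out of reach is approached as far as the arm can. A call with a gripper value outside its range is refused whole. "gripper" is the finger opening in cm, from 0 to 8.54, set as the call begins (left out, the last holds). The fingers move at their own pace and stop on an object; "squeeze" is the grip in N (left out, the last holds). Time passes only in rows, so rows that do not move let the fingers close. It gives the time, the measured TCP pose, the force, the opening and the grip force at its end, in the units of the state.
- bot.observe(): the state, without advancing time (a new reading comes with each control period).
- bot.get_image(name): name is "side" or "top" or "wrist"; returns (picture, depth): 480x640x3 uint8, red, green, blue; 480x640 float32, m along the optical axis (not along the pixel's ray), 0 where there is no reading.
- bot.camera_params(name): a dict with "intrinsics" (3x3 intrinsics, pixels), "D" ([k1, k2, p1, p2, k3] as OpenCV has them; the pictures are not rectified), "world_to_cam" (4x4, takes a point from world to camera coordinates). Camera axes: x right, y up, looking along -z (the intrinsics and any distortion apply to the point x, -y, -z); pixel columns grow to the right and rows downward; lengths in m; the calibration is good to about 2 mm. A picture is of the moment at which its call begins: read the wrist's pose just before it. camera_params takes no time and is no camera call; for the wrist camera it gives the pose at the moment of the call.
- bot.finish_job(): hands the job in; it is judged then, once.
The state is a dict: "time": time; "joint_positions": joint angles; "qvel": joint speeds; "joint_efforts": joint torques, N m; "position": TCP position; "tool_rot": TCP orientation; "contact_force": force on the tool from outside, world axes, zero at the start; "wrist_torque": the same for the moment, N m; "grip_width": finger opening in m; "finger_force": force on a finger pad.
Only numpy, scipy, OpenCV 4.12 (cv2) and the standard library are available. Lean on these libraries where they do the work, as an engineer would, in place of code of your own. Each camera call takes 0.05 s, during which the arm holds its last target. There are 200 camera calls.

## Working session

There is one attempt and no reset: what is moved stays moved. The work goes in short steps, Python scripts to look and compute and a tool call to move; the robot and the scene stay as the last step left them, time stands still between calls to the robot, and variables do not carry over. Pictures are saved under pics/ and viewed, at most 12 in all, crops included, and the job is handed in when it is done.

Besides the shell and the picture viewer there is one more tool, called after "Request:" as name(argument=value, ...) on one line, values as JSON. carry_out: Moves the arm, as the interface text tells. Its arguments: {"type":"object","properties":{"increments":{"type":"string"},"gripper":{"type":"number"},"squeeze":{"type":"number"}},"required":["increments"]}

```bash
mkdir -p pics; ls; cat > h.py <<'E'
import numpy as np, cv2
from plant import bot
def cloud(name):
    """picture, per-pixel world points (nan where no depth)"""
    p=bot.camera_params(name); img,d=bot.get_image(name)
    K=np.array(p["intrinsics"]);D=np.array(p["D"]);W=np.array(p["world_to_cam"])
    v,u=np.mgrid[0:480,0:640]
    n=cv2.undistortPoints(np.stack([u,v],-1).reshape(-1,1,2).astype(float),K,D).reshape(480,640,2)
    dd=np.where(d>0,d,np.nan)
    c=np.stack([n[...,0]*dd,-n[...,1]*dd,-dd],-1)
    R=W[:3,:3];t=W[:3,3]
    return img,(c-t)@R
def save(img,f): cv2.imwrite(f,cv2.cvtColor(img,cv2.COLOR_RGB2BGR))
E
python3 - <<'E'
from h import *
s=bot.observe();print({k:np.round(v,3) for k,v in s.items()})
a,_=cloud("top");b,_=cloud("side")
save(cv2.resize(np.vstack([a,b]),(450,600)) if 0 else a,"pics/top.png");save(b,"pics/side.png")
E
```

```text
pics
{'time': np.float64(0.0), 'joint_positions': array([ 1.212,  0.616, -0.013,  1.425,  0.008,  1.103, -0.04 ]), 'qvel': array([-0.001, -0.001, -0.002, -0.001,  0.001, -0.001,  0.   ]), 'joint_efforts': array([ 0.0000e+00, -4.6922e+01,  2.5900e-01, -1.7103e+01,  1.0000e-02,
        1.0000e-02,  0.0000e+00]), 'position': array([ 0.212, -0.614,  0.238]), 'tool_rot': array([-3.139, -0.   ,  0.332]), 'contact_force': array([0.319, 0.611, 0.458]), 'wrist_torque': array([-0.051,  0.056,  0.046]), 'finger_force': np.float64(0.0), 'grip_width': np.float64(0.085)}
```

View pics/top.png

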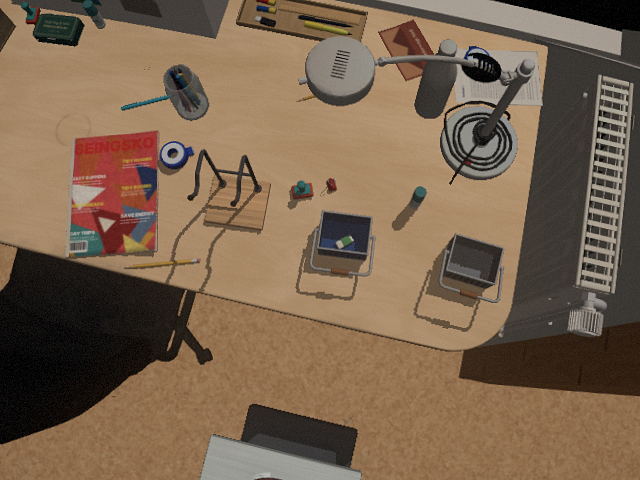

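View pics/side.png

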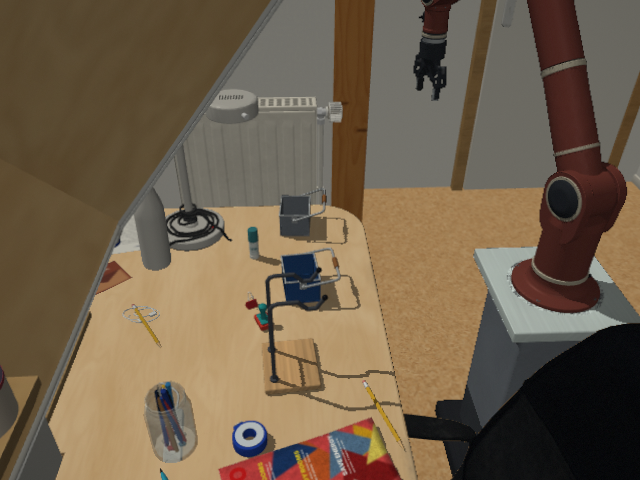

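The top view shows the blue basket at about (343,237) with its handle's sleeve at (340,271), the stand's foot at (238,205) with hook tips at about (192,197) and (235,204), and the grey basket at (473,262). The side view shows the same layout: the blue basket at (301,278) and the hooks at (320,270) and (322,298).

```bash
python3 - <<'E'
from h import *
T,P=cloud("top")
hsv=cv2.cvtColor(T,cv2.COLOR_RGB2HSV)
z=P[...,2]
def roi(u0,v0,u1,v1):
    m=np.zeros((480,640),bool);m[v0:v1,u0:u1]=1;return m
def rect(m,nm,zl,zh):
    m=m&(z>zl)&(z<zh); q=P[m]
    r=cv2.minAreaRect(q[:,:2].astype(np.float32)); print(nm,len(q),"c",np.round(r[0],4),"size",np.round(r[1],4),"ang",round(r[2],2),"z",np.round(np.median(q[:,2]),4))
    return q
print("desk z",np.nanmedian(z[300:310,260:300]))
B=roi(300,205,390,290)
rect(B&(np.nan_to_num(z)>0),"rim",.058,.072)
# sleeve: brown, above desk
m=B&(z>.05)&(hsv[...,0]<22)&(hsv[...,1]>90)
q=P[m];print("sleeve",len(q),q.mean(0),q.min(0),q.max(0), np.argwhere(m).mean(0))
# wire handle pts above rim
h=B&(z>.05); 
for zl in np.arange(.04,.12,.01):
    w=B&(z>zl)&(z<=zl+.01); print(round(zl,2),w.sum(),P[w].mean(0) if w.any() else '')
# rack
R=roi(180,140,275,235)
rect(R,"foot",.010,.018)
rk=R&(z>.15);q=P[rk];print("rackrods",len(q),q.min(0),q.max(0))
n,l,st,ce=cv2.connectedComponentsWithStats(rk.astype(np.uint8))
for i in range(1,n):
    q=P[l==i]
    if len(q)>15: 
        print(i,len(q),np.round(q.min(0),3),np.round(q.max(0),3),ce[i])
        o=np.argsort(q[:,0]);print(np.round(q[o][::max(1,len(q)//12)],3).tolist())
rect(roi(430,225,510,305),"grey",.058,.072)
E
```

```text
desk z -0.00022867226418848456
rim 745 c [ 0.5907 -0.0185] size [0.1323 0.1283] ang 5.58 z 0.0665
sleeve 103 [ 0.53008746 -0.02446268  0.07345317] [ 0.5241553  -0.04242447  0.06691979] [ 0.53719773 -0.00670365  0.07846505] [271.54368932 339.42718447]
0.04 125 [ 0.61433568 -0.01354719  0.04536433]
0.05 161 [ 0.61651615 -0.0182395   0.05559236]
0.06 618 [ 0.59877505 -0.01725441  0.06595546]
0.07 220 [ 0.53912651 -0.02496588  0.07301844]
0.08 0 
0.09 0 
0.1 0 
0.11 0 
foot 2357 c [0.6535 0.2832] size [0.2567 0.1383] ang 78.43 z 0.0142
rackrods 574 [0.57101929 0.18304143 0.15015457] [0.68253018 0.2782235  0.22492215]
1 292 [0.571 0.262 0.152] [0.678 0.278 0.225] [198.56849315 173.10616438]
[[0.571, 0.266, 0.218], [0.578, 0.268, 0.225], [0.592, 0.264, 0.199], [0.602, 0.265, 0.196], [0.611, 0.27, 0.203], [0.618, 0.273, 0.21], [0.628, 0.269, 0.214], [0.638, 0.273, 0.215], [0.648, 0.272, 0.211], [0.659, 0.272, 0.214], [0.671, 0.275, 0.158], [0.673, 0.271, 0.186], [0.677, 0.271, 0.162]]
2 282 [0.577 0.183 0.15 ] [0.683 0.2   0.225] [239.89361702 178.62056738]
[[0.577, 0.19, 0.218], [0.584, 0.187, 0.22], [0.598, 0.189, 0.2], [0.609, 0.187, 0.199], [0.618, 0.193, 0.2], [0.626, 0.193, 0.211], [0.635, 0.195, 0.217], [0.645, 0.193, 0.212], [0.656, 0.195, 0.216], [0.666, 0.19, 0.213], [0.676, 0.193, 0.213], [0.678, 0.194, 0.176], [0.682, 0.192, 0.184]]
grey 585 c [ 0.6191 -0.2895] size [0.1286 0.0874] ang 87.8 z 0.0663
```

```bash
python3 - <<'E'
from h import *
T,P=cloud("top");hsv=cv2.cvtColor(T,cv2.COLOR_RGB2HSV);z=P[...,2]
m=np.zeros((480,640),bool);m[205:290,300:390]=1
for lo in (.059,.062):
    k=m&(z>lo)&(z<.069)&(P[...,0]>.555)
    # blue rim = drop the side arms by opening: use points with blue hue
    k&=(hsv[...,0]>95)&(hsv[...,0]<130)&(hsv[...,1]>60)
    q=P[k][:,:2].astype(np.float32);r=cv2.minAreaRect(q);print(len(q),r)
s=m&(z>.05)&(hsv[...,0]<22)&(hsv[...,1]>90);q=P[s][:,:2].astype(np.float32)
print("sleeve",cv2.minAreaRect(q),np.percentile(P[s][:,2],[10,50,90]))
w=m&(z>.06)&(P[...,0]<.545);q=P[w][:,:2].astype(np.float32)
print("bar",cv2.minAreaRect(q),cv2.fitLine(q,cv2.DIST_L2,0,.01,.01).ravel())
E
```

```text
1 ((0.5937005877494812, 0.03130156546831131), (0.0, 0.0), 0.0)
1 ((0.5937005877494812, 0.03130156546831131), (0.0, 0.0), 0.0)
sleeve ((0.5327485203742981, -0.04178983345627785), (0.012291550636291504, 0.0700366422533989), 6.81039571762085) [0.06951375 0.07366898 0.07667049]
bar ((0.5333607196807861, -0.022362105548381805), (0.12601515650749207, 0.021363068372011185), 89.66967010498047) [ 0.05056675 -0.9987207   0.5312964  -0.01997877]
```

Request:
carry_out(increments="2.5 5 0 0 0 7; 2.5 5 0 0 0 7; 2.5 5 0 0 0 7; 2.5 5 0 0 0 7; 2.5 5 0 0 0 7; 2.5 5 0 0 0 7; 2.5 5 0 0 0 7; 2.5 5 0 0 0 7")

```text
time: 1.2
position: [0.4124, -0.213, 0.2395]
tool_rot: [3.141, 0.0, 1.313]
contact_force: [0.9, -0.7, -0.1]
grip_width: 0.0851
finger_force: 0.0
```

Request:
carry_out(increments="2 4.8 0 0 0 5; 2 4.8 0 0 0 5; 2 4.8 0 0 0 4.5; 2 4.8 0 0 0 4.5; 0 0 0 0 0 0", gripper=3)

```text
time: 1.82
position: [0.4929, -0.0172, 0.2396]
tool_rot: [3.14, -0.003, 1.65]
contact_force: [-0.3, -0.6, -0.4]
grip_width: 0.03
finger_force: 0.0
```

```bash
python3 - <<'E'
from h import *
T,P=cloud("wrist");save(T,"pics/w1.png");np.savez("w1",T=T,P=P)
hsv=cv2.cvtColor(T,cv2.COLOR_RGB2HSV);z=P[...,2]
s=(z>.05)&(z<.1)&(hsv[...,0]<22)&(hsv[...,1]>90);q=P[s]
if s.any(): print("sleeve",s.sum(),np.median(q,0),cv2.minAreaRect(q[:,:2].astype(np.float32)),cv2.fitLine(q[:,:2].astype(np.float32),2,0,.01,.01).ravel())
k=(z>.062)&(z<.068)
print(k.sum(),np.nanmin(P[k],0),np.nanmax(P[k],0))
E
```

```text
sleeve 525 [ 0.52946039 -0.02263759  0.07343818] ((0.6254353523254395, -0.07742950320243835), (0.14485187828540802, 0.2196887731552124), 26.2340145111084) [ 0.83406115 -0.551672    0.53548384 -0.02565252]
2651 [ 0.5224568  -0.25254459  0.06200255] [0.73457454 0.04647697 0.06799982]
```

View pics/w1.png

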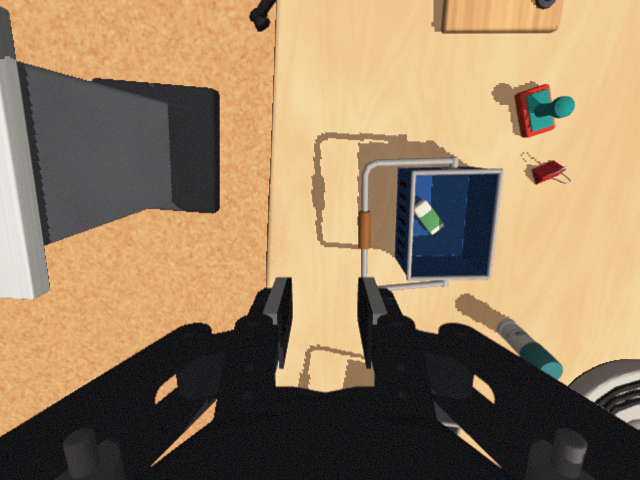

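The wrist view shows the sleeve at (364,230), the rim's corners at about (411,169), (500,170), (492,278) and (411,279), and the bar nearly vertical in the picture.

```bash
python3 - <<'E'
from h import *
d=np.load("w1.npz");T,P=d["T"],d["P"];z=P[...,2];hsv=cv2.cvtColor(T,cv2.COLOR_RGB2HSV)
def line(m,nm):
    q=P[m].astype(np.float32);l=cv2.fitLine(np.ascontiguousarray(q[:,:2]),cv2.DIST_HUBER,0,.01,.01).ravel()
    print(nm,m.sum(),np.round(np.median(q,0),4),"y-axis yaw",round(np.degrees(np.arctan2(-l[0]*np.sign(l[1]),abs(l[1]))),2),"rng",np.round(q.min(0),3),np.round(q.max(0),3))
def box(u0,v0,u1,v1):
    m=np.zeros(z.shape,bool);m[v0:v1,u0:u1]=1;return m
rim=(z>.060)&(z<.070)
line(box(404,176,418,272)&rim,"front rim");line(box(485,176,505,272)&rim,"back rim")
line(box(356,180,374,275)&(z>.06),"bar")
line(box(356,200,374,260)&(z>.06)&(hsv[...,1]>110),"sleeve")
q=P[box(405,164,505,285)&rim];print(cv2.minAreaRect(q[:,:2].astype(np.float32)))
s=bot.observe();print(s["joint_positions"].round(3))
E
```

```text
front rim 458 [ 0.5729 -0.013   0.0668] y-axis yaw 5.56 rng [ 0.567 -0.062  0.06 ] [0.579 0.03  0.069]
back rim 747 [ 0.6506 -0.0074  0.0659] y-axis yaw 5.43 rng [ 0.645 -0.056  0.06 ] [0.659 0.036 0.07 ]
bar 837 [ 0.529  -0.0198  0.0722] y-axis yaw 5.63 rng [ 0.522 -0.067  0.068] [0.537 0.024 0.077]
sleeve 479 [ 0.529  -0.0215  0.0735] y-axis yaw 6.18 rng [ 0.522 -0.04   0.068] [ 0.537 -0.004  0.077]
((0.6109133958816528, -0.014795124530792236), (0.0877615362405777, 0.11984695494174957), 6.366293430328369)
[ 0.333  0.405 -0.471  1.858  0.224  0.93  -0.166]
```

Request:
carry_out(increments="-0.3 -0.2 -2.4 0.9 -9 0.2; -0.3 -0.2 -2.4 0.9 -9 0.2; -0.3 -0.2 -2.4 0.9 -9 0.2; -0.2 -0.1 -2.4 0.9 -9 0.2; -0.2 -0.1 -2.4 0.9 -9 0.2; 0 0 0 0 0 0; 0 0 0 0 0 0")

```text
time: 2.75
position: [0.4289, -0.0299, 0.121]
tool_rot: [2.91, 0.007, 1.688]
contact_force: [-0.5, -0.3, -0.1]
grip_width: 0.0297
finger_force: 0.0
```

```bash
python3 - <<'E'
from h import *
from scipy.spatial.transform import Rotation as R
s=bot.observe();print(s["joint_positions"].round(3),s["position"].round(4));M=R.from_euler('xyz',s["tool_rot"]).as_matrix();print(M.round(3))
T,P=cloud("wrist");save(T,"pics/w2.png")
E
```

```text
[ 0.446  0.472 -0.561  2.333  0.972  0.282 -0.842] [ 0.4289 -0.0299  0.121 ]
[[-0.117  0.966  0.229]
 [ 0.993  0.116  0.021]
 [-0.007  0.23  -0.973]]
```

View pics/w2.png

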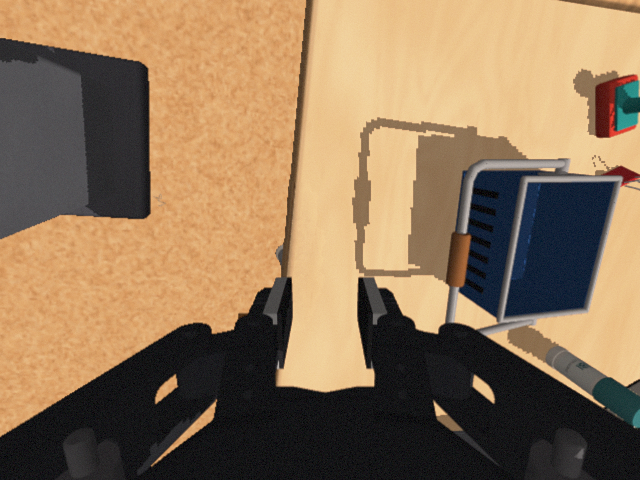

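The handle now sits at (458,260) in the view. The wrist reached only about 13° of tilt this close in, so I go over the bar and tilt there.

Request:
carry_out(increments="4 0.4 0.5 0 0 -1; 4 0.4 0 0 0 0; 0 0 0 0.6 -6 0; 0 0 0 0.6 -6 0; 0 0 0 0 0 0")

```text
time: 3.42
position: [0.508, -0.0262, 0.1252]
tool_rot: [2.774, 0.024, 1.668]
contact_force: [0.1, 0.1, 0.3]
grip_width: 0.0302
finger_force: 0.0
```

Request:
carry_out(increments="0.8 0.3 -2 0 0 0; 0.8 0.2 -2 0 0 0; 0.7 0.1 -2.5 0 0 0; 0 0 0 0 0 0", gripper=2.4)

```text
time: 3.92
position: [0.5312, -0.0203, 0.0585]
tool_rot: [2.777, 0.022, 1.666]
contact_force: [0.5, -0.4, -0.5]
grip_width: 0.0234
finger_force: 0.0
```

```bash
python3 - <<'E'
from h import *
T,P=cloud("wrist");S,_=cloud("side");save(np.hstack([cv2.resize(T,(400,300)),cv2.resize(S[170:380,200:480],(400,300))]),"pics/a3.png")
s=bot.observe();print(s["joint_positions"].round(2),s["position"].round(4))
E
```

```text
[ 0.33  0.68 -0.47  2.23  1.91  0.29 -1.76] [ 0.5313 -0.0201  0.0601]
```

View pics/a3.png

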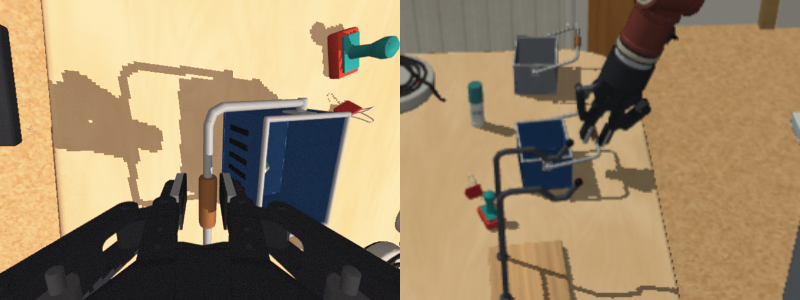

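The bar with its sleeve (209,200, left half) lies between the pads. Now the first half of the arc.

Request:
carry_out(increments="0.2 0 0.7 -0.1 1.3 0; 0.2 0 0.7 -0.1 1.3 0; 0.3 0 0.7 -0.1 1.3 0; 0.3 0.1 0.6 -0.1 1.3 0; 0.4 0 0.6 -0.1 1.3 0; 0.4 0.1 0.6 -0.1 1.3 0; 0.5 0 0.5 -0.1 1.3 0; 0.5 0.1 0.5 -0.1 1.3 0")

```text
time: 5.03
position: [0.5551, -0.0186, 0.105]
tool_rot: [2.953, 0.024, 1.67]
contact_force: [-1.0, -0.6, 0.1]
grip_width: 0.0241
finger_force: 0.8
```

```bash
python3 - <<'E'
from h import *
T,P=cloud("wrist");S,_=cloud("side");save(np.hstack([cv2.resize(T,(400,300)),cv2.resize(S[170:380,200:480],(400,300))]),"pics/a4.png")
s=bot.observe();print(s["joint_positions"].round(2),s["position"].round(4))
E
```

```text
[ 0.41  0.67 -0.64  1.99  0.85  0.54 -0.71] [ 0.557  -0.0181  0.1054]
```

View pics/a4.png

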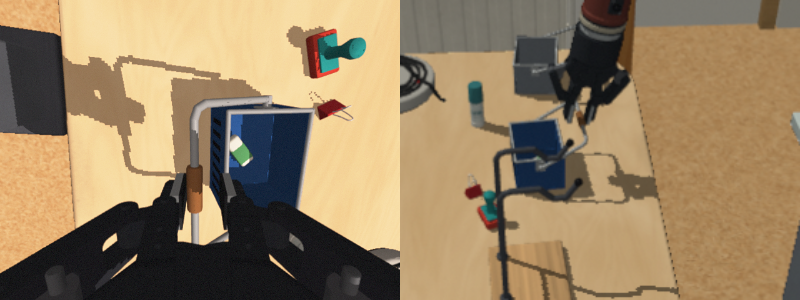

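The handle is rising with the bar against the front finger and the basket still standing. I carry on to upright.

Request:
carry_out(increments="0.5 0.1 0.5 -0.1 1.4 0; 0.6 0 0.4 -0.1 1.4 0; 0.6 0.1 0.4 -0.1 1.4 0; 0.7 0 0.4 -0.1 1.4 0; 0.7 0.1 0.3 -0.1 1.4 0; 0.7 0.1 0.2 -0.1 1.4 0; 0.7 0.1 0.1 -0.1 1.4 0; 0.7 0 0 -0.1 1.4 0")

```text
time: 6.12
position: [0.608, -0.0129, 0.1274]
tool_rot: [-3.136, 0.017, 1.675]
contact_force: [0.6, 0.0, 0.2]
grip_width: 0.0241
finger_force: 0.1
```

```bash
cat > m.py <<'E'
from h import *
from scipy.spatial.transform import Rotation as R
s=bot.observe();print(s["joint_positions"].round(2),s["position"].round(4),R.from_euler('xyz',s["tool_rot"]).as_matrix().round(3).tolist())
T,P=cloud("wrist");np.savez("w",T=T,P=P)
hsv=cv2.cvtColor(T,cv2.COLOR_RGB2HSV);z=P[...,2]
m=(hsv[...,0]<18)&(hsv[...,1]>110)&(z>.11)&(z<.4)
m=cv2.morphologyEx(m.astype(np.uint8),cv2.MORPH_OPEN,np.ones((3,3)))>0
print("sleeve",m.sum(),np.nanmedian(P[m],0) if m.any() else'')
k=(z>.060)&(z<.069)&(abs(P[...,0]-.61)<.09)&(abs(P[...,1]+.02)<.09)
if k.any(): print("rim",k.sum(),cv2.minAreaRect(P[k][:,:2].astype(np.float32)))
E
python3 m.py; python3 -c "
from h import *
T=np.load('w.npz')['T'];S,_=cloud('side');save(np.hstack([cv2.resize(T,(400,300)),cv2.resize(S[170:380,200:480],(400,300))]),'pics/a5.png')"
```

```text
[ 0.4   0.78 -0.75  1.66  0.65  0.97 -0.48] [ 0.608  -0.0129  0.1274] [[-0.104, 0.995, -0.003], [0.994, 0.104, -0.018], [-0.017, -0.005, -1.0]]
sleeve 2199 [ 0.60116787 -0.01300454  0.13958246]
rim 3541 ((0.6308569312095642, -0.010109037160873413), (0.08331793546676636, 0.12345609813928604), 5.764017105102539)
```

View pics/a5.png

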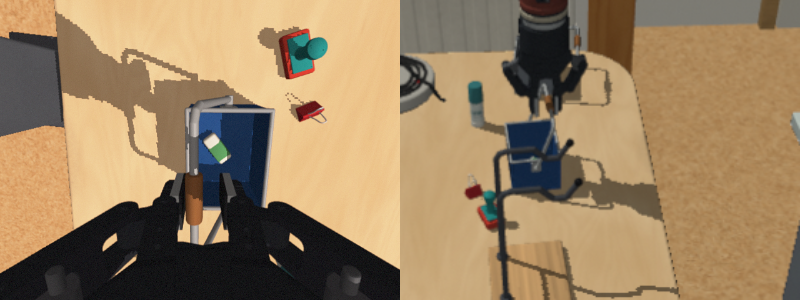

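```bash
python3 - <<'E'
from h import *
d=np.load("w.npz");T,P=d["T"],d["P"];z=P[...,2]
bx=np.array([.9952,.0976]);
m=(z>.060)&(z<.069);q=P[m][:,:2];a=q@bx
sel=(abs(a-.61)<.1)&(abs(q[:,1]+.01)<.04)
h,e=np.histogram(a[sel],bins=np.arange(.54,.70,.005))
for i,j in zip(h,e):
    if i: print(round(j,3),i)
E
```

```text
0.585 549
0.66 673
0.665 586
```

The basket slid about 18 mm backwards while standing; the hinge is now near (0.630, -0.011) and the handle at about 1.2 rad. I continue the push.

Request:
carry_out(increments="0.3 0 0.1 0 0 0; 0.3 0 0.1 0 0 0; 0.3 0.1 0 0 0 0; 0.3 0 0 0 0 0; 0.3 0 0 0 0 0; 0.3 0.1 0 0 0 0; 0.3 0 0 0 0 0; 0 0 0 0 0 0")

```text
time: 7.22
position: [0.6292, -0.0113, 0.1285]
tool_rot: [-3.136, 0.017, 1.674]
contact_force: [0.7, 1.0, -1.0]
grip_width: 0.0243
finger_force: 0.0
```

```bash
cat >> m.py <<'E'
bx=np.array([.9952,.0976]);m=(z>.060)&(z<.069);a=P[m][:,:2]@bx
sel=(abs(a-.63)<.1)&(abs(P[m][:,1]+.01)<.04)
h,e=np.histogram(a[sel],bins=np.arange(.54,.72,.004));print([(round(j,3),i) for i,j in zip(h,e) if i>20])
E
python3 m.py
```

```text
[ 0.39  0.81 -0.75  1.59  0.64  1.   -0.46] [ 0.6292 -0.0113  0.1285] [[-0.103, 0.995, -0.004], [0.995, 0.103, -0.018], [-0.017, -0.006, -1.0]]
sleeve 2313 [ 0.62276582 -0.0106554   0.14464483]
rim 3535 ((0.6308340430259705, -0.010507918894290924), (0.08363699167966843, 0.12461814284324646), 5.438514232635498)
[(np.float64(0.584), np.int64(444)), (np.float64(0.588), np.int64(511)), (np.float64(0.66), np.int64(193)), (np.float64(0.664), np.int64(734)), (np.float64(0.668), np.int64(45))]
```

Request:
carry_out(increments="0.1 0 0 0 0 0; 0 0 0 0 0 0; 0 0 0 0 0 0; 0 0 0 0 0 0; 0 0 0 0 0 0; 0 0 0 0 0 0", gripper=0.8, squeeze=40)

```text
time: 8.02
position: [0.6299, -0.0114, 0.1286]
tool_rot: [-3.136, 0.018, 1.674]
contact_force: [-0.4, -0.5, 0.5]
grip_width: 0.0105
finger_force: 38.9
```

```bash
python3 m.py
```

```text
[ 0.39  0.81 -0.75  1.59  0.64  1.01 -0.46] [ 0.6299 -0.0114  0.1286] [[-0.103, 0.995, -0.004], [0.995, 0.103, -0.018], [-0.018, -0.006, -1.0]]
sleeve 2216 [ 0.6289766  -0.00991679  0.14512598]
rim 3652 ((0.6303213834762573, -0.0038765259087085724), (0.08359366655349731, 0.11124581098556519), 5.521775722503662)
[(np.float64(0.584), np.int64(484)), (np.float64(0.588), np.int64(646)), (np.float64(0.66), np.int64(152)), (np.float64(0.664), np.int64(894)), (np.float64(0.668), np.int64(66))]
```

Request:
carry_out(increments="0 0 0.5 0 0 0; 0 0 1 0 0 0; 0 0 1.5 0 0 0; 0 0 2 0 0 0; 0 0 2 0 0 0; 0 0 2 0 0 0; 0 0 1.5 0 0 0; 0 0 0.5 0 0 0")

```text
time: 9.07
position: [0.6304, -0.0111, 0.2402]
tool_rot: [-3.138, 0.018, 1.674]
contact_force: [-0.6, -0.7, -2.6]
grip_width: 0.0105
finger_force: 39.0
```

```bash
python3 m.py; python3 - <<'E'
from h import *
acc=[]
Ps=[cloud("top")[1] for _ in range(3)]
P=np.nanmedian(np.stack(Ps),0);z=P[...,2]
m=np.zeros(z.shape,bool);m[140:235,180:275]=1
rk=m&(z>.19)
n,l=cv2.connectedComponents(rk.astype(np.uint8))
for i in range(1,n):
    q=P[l==i]
    if len(q)<50: continue
    f=cv2.fitLine(np.ascontiguousarray(q[:,:2]).astype(np.float32),cv2.DIST_HUBER,0,.01,.01).ravel()
    print(len(q),"yaw",np.degrees(np.arctan(f[1]/f[0])),"ctr",f[2:],"x range",np.percentile(q[:,0],[0,3,97,100]).round(4))
    for lo in np.arange(.565,.69,.006):
        s=(q[:,0]>=lo)&(q[:,0]<lo+.006)
        if s.any(): print(round(lo+.003,3),q[s][:,1].mean().round(4),q[s][:,2].mean().round(4),end=" | ")
    print()
E
```

```text
[ 0.42  0.7  -0.82  1.47  0.54  1.21 -0.37] [ 0.6304 -0.0111  0.2402] [[-0.103, 0.995, -0.002], [0.995, 0.103, -0.018], [-0.018, -0.003, -1.0]]
sleeve 2218 [ 0.62943786 -0.00976555  0.25669463]
[]
256 yaw 4.5297036 ctr [0.6241498  0.26960528] x range [0.5707 0.5732 0.6732 0.6765]
0.568 0.2668 0.2182 | 0.574 0.2662 0.2211 | 0.58 0.2651 0.2177 | 0.586 0.2664 0.2069 | 0.592 0.2659 0.1986 | 0.598 0.2681 0.1959 | 0.604 0.2691 0.1967 | 0.61 0.269 0.1994 | 0.616 0.2693 0.2053 | 0.622 0.2698 0.2121 | 0.628 0.2706 0.2146 | 0.634 0.2709 0.2147 | 0.64 0.2715 0.2146 | 0.646 0.2723 0.2138 | 0.652 0.2725 0.2146 | 0.658 0.2731 0.2143 | 0.664 0.2734 0.2141 | 0.67 0.2734 0.2054 | 0.676 0.2721 0.2 | 
250 yaw 4.628389 ctr [0.62534904 0.19012794] x range [0.5769 0.5793 0.679  0.6828]
0.574 0.1895 0.2182 | 0.58 0.1873 0.2206 | 0.586 0.1861 0.2191 | 0.592 0.1868 0.2068 | 0.598 0.188 0.1998 | 0.604 0.189 0.1959 | 0.61 0.1897 0.1967 | 0.616 0.1893 0.1999 | 0.622 0.1899 0.2067 | 0.628 0.1906 0.2122 | 0.634 0.1916 0.2142 | 0.64 0.192 0.2142 | 0.646 0.1927 0.2144 | 0.652 0.1929 0.2147 | 0.658 0.1934 0.2144 | 0.664 0.1941 0.2147 | 0.67 0.1947 0.2135 | 0.676 0.1945 0.2072 | 0.682 0.1934 0.2021 | <stdin>:4: RuntimeWarning: All-NaN slice encountered
```

Request:
carry_out(increments="-1 0.3 0 0.3 0 -0.3; -1.5 0.6 0 0.3 0 -0.5; -2 1 -0.2 0.4 0 -0.5; -2 1.5 -0.2 0 0 0; -1.5 2 -0.2 0 0 0; -1 2 -0.1 0 0 0; -0.6 2 0 0 0 0; 0 2 0 0 0 0")

```text
time: 10.28
position: [0.5324, 0.1032, 0.2313]
tool_rot: [-3.136, 0.001, 1.652]
contact_force: [0.4, 0.1, -3.5]
grip_width: 0.0104
finger_force: 39.0
```

Request:
carry_out(increments="0 2 0 0 0 0; 0 2 0 0 0 0; 0 2 0 0 0 0; 0 2 0 0 0 0; 0 1.8 0 0 0 0; 0 1.3 0 0 0 0; 0 0.8 0 0 0 0; 0 0 0 0 0 0")

```text
time: 11.28
position: [0.5338, 0.2221, 0.2315]
tool_rot: [-3.137, -0.0, 1.652]
contact_force: [-0.4, -0.4, -1.6]
grip_width: 0.0102
finger_force: 39.0
```

Request:
carry_out(increments="0 0 0 0 0 0; 0 0 0 0 0 0; 0 0 0 0 0 0; 0 0 0 0 0 0")

```text
time: 11.78
position: [0.534, 0.2214, 0.2316]
tool_rot: [-3.137, 0.0, 1.651]
contact_force: [-0.4, -0.9, -2.9]
grip_width: 0.0108
finger_force: 39.0
```

```bash
python3 m.py; python3 - <<'E'
from h import *
T=np.load('w.npz')['T'];S,Q=cloud('side')
z=Q[...,2]
save(np.hstack([cv2.resize(T,(400,300)),cv2.resize(S[150:400,200:480],(400,300))]),'pics/a6.png')
E
```

```text
[ 0.06  0.63 -0.82  1.63  0.5   1.11 -0.82] [0.534  0.2214 0.2316] [[-0.08, 0.997, -0.004], [0.997, 0.08, -0.001], [-0.0, -0.004, -1.0]]
sleeve 2229 [0.5330558 0.2226137 0.2480108]
[]
```

View pics/a6.png

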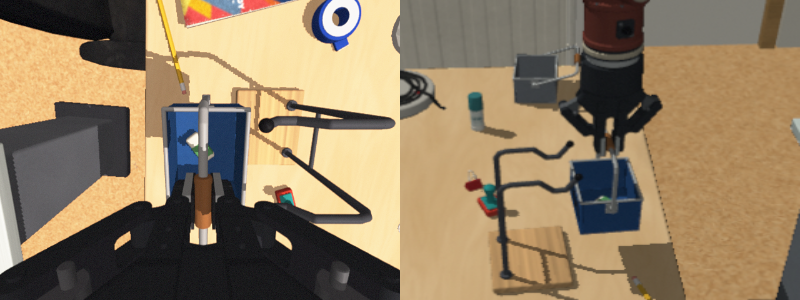

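The basket hangs level from the gripper (right half, 605,190). The left hook's tip is ahead at (265,125) in the wrist half. Next, in over the tips.

Request:
carry_out(increments="0.5 0.1 0 0 0 0; 1 0.1 0 0 0 0; 1.2 0.1 0 0 0 0; 1.3 0.1 0 0 0 0; 1.3 0.1 0 0 0 0; 1 0.1 0 0 0 0; 0.6 0.1 0 0 0 0; 0 0 0 0 0 0")

```text
time: 12.88
position: [0.6032, 0.2287, 0.2313]
tool_rot: [-3.137, -0.0, 1.651]
contact_force: [-0.4, -0.4, -1.9]
grip_width: 0.0107
finger_force: 39.0
```

Request:
carry_out(increments="0 0 -0.3 0 0 0; 0 0 -0.5 0 0 0; 0 0 -0.5 0 0 0; 0 0 -0.5 0 0 0; 0 0 -0.5 0 0 0; 0 0 -0.4 0 0 0; 0 0 -0.3 0 0 0; 0 0 0 0 0 0")

```text
time: 13.88
position: [0.6028, 0.2285, 0.2013]
tool_rot: [-3.137, 0.0, 1.652]
contact_force: [0.0, -0.9, -2.2]
grip_width: 0.0107
finger_force: 39.0
```

```bash
python3 m.py; python3 - <<'E'
from h import *
T=np.load('w.npz')['T'];S,Q=cloud('side')
save(np.hstack([cv2.resize(T,(400,300)),cv2.resize(S[200:400,200:400],(400,300))]),'pics/a7.png')
E
```

```text
[ 0.02  0.75 -0.78  1.47  0.55  1.15 -0.77] [0.6028 0.2285 0.2013] [[-0.081, 0.997, -0.005], [0.997, 0.081, -0.001], [-0.0, -0.005, -1.0]]
sleeve 2220 [0.6019278  0.22958134 0.2176851 ]
[]
```

View pics/a7.png

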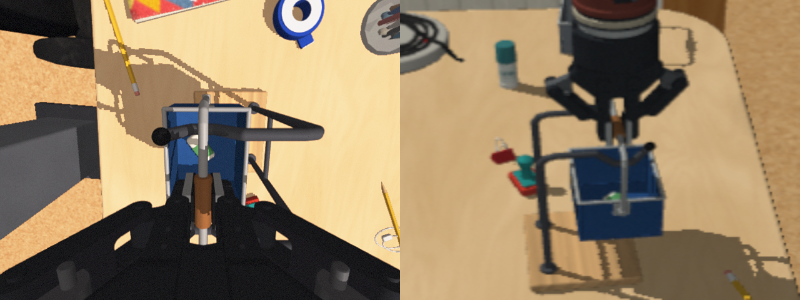

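The bar is over the left hook's trough (204,130 in the wrist half), inside its tip (160,135), about 12 mm above the seat. I lower it slowly.

Request:
carry_out(increments="0 0 -0.3 0 0 0; 0 0 -0.3 0 0 0; 0 0 -0.2 0 0 0; 0 0 -0.1 0 0 0; 0 0 0 0 0 0; 0 0 0 0 0 0")

```text
time: 14.72
position: [0.603, 0.2286, 0.1927]
tool_rot: [-3.138, -0.0, 1.651]
contact_force: [-0.5, -0.1, -2.3]
grip_width: 0.0107
finger_force: 39.0
```

Request:
carry_out(increments="0 0 -0.1 0 0 0; 0 0 -0.1 0 0 0; 0 0 0 0 0 0; 0 0 0 0 0 0")

```text
time: 15.22
position: [0.603, 0.2286, 0.1906]
tool_rot: [-3.137, 0.0, 1.651]
contact_force: [-0.3, -0.7, -2.3]
grip_width: 0.0108
finger_force: 39.0
```

Request:
carry_out(increments="0 0 -0.1 0 0 0; 0 0 0 0 0 0; 0 0 0 0 0 0")

```text
time: 15.6
position: [0.6029, 0.2286, 0.1895]
tool_rot: [-3.137, 0.0, 1.651]
contact_force: [-0.3, 0.1, -2.3]
grip_width: 0.0105
finger_force: 39.0
```

Request:
carry_out(increments="0 0 -0.1 0 0 0; 0 0 0 0 0 0; 0 0 0 0 0 0")

```text
time: 15.98
position: [0.603, 0.2287, 0.1888]
tool_rot: [-3.138, -0.0, 1.651]
contact_force: [0.0, -0.3, -0.7]
grip_width: 0.0108
finger_force: 39.1
```

Request:
carry_out(increments="0 0 -0.1 0 0 0; 0 0 0 0 0 0; 0 0 0 0 0 0")

```text
time: 16.35
position: [0.6031, 0.2287, 0.1882]
tool_rot: [-3.138, -0.0, 1.651]
contact_force: [-1.2, -1.1, 3.6]
grip_width: 0.0107
finger_force: 39.5
```

Request:
carry_out(increments="0 0 0 0 0 0; 0 0 0 0 0 0; 0 0 0 0 0 0; 0 0 0 0 0 0", gripper=1.6)

```text
time: 16.85
position: [0.6029, 0.2286, 0.1874]
tool_rot: [-3.137, 0.0, 1.651]
contact_force: [0.1, 0.3, 0.0]
grip_width: 0.016
finger_force: 0.0
```

Request:
carry_out(increments="0 0 0 0 0 0; 0 0 0 0 0 0; 0 0 0 0 0 0; 0 0 0 0 0 0", gripper=3.6)

```text
time: 17.35
position: [0.6029, 0.2286, 0.1876]
tool_rot: [-3.137, 0.0, 1.651]
contact_force: [-0.2, 0.1, 0.3]
grip_width: 0.0363
finger_force: 0.0
```

```bash
python3 m.py; python3 - <<'E'
from h import *
T=np.load('w.npz')['T'];S,Q=cloud('side')
save(np.hstack([cv2.resize(T,(400,300)),cv2.resize(S[200:400,200:400],(400,300))]),'pics/a8.png')
E
```

```text
[ 0.02  0.77 -0.77  1.49  0.56  1.12 -0.78] [0.6029 0.2286 0.1876] [[-0.081, 0.997, -0.004], [0.997, 0.081, -0.0], [-0.0, -0.004, -1.0]]
sleeve 2362 [0.60210413 0.22938848 0.20478273]
[]
```

View pics/a8.png

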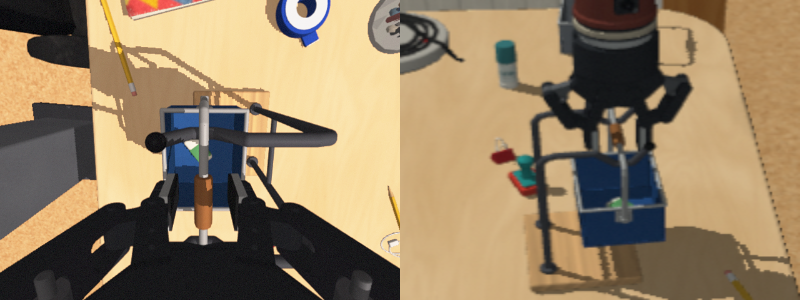

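The bar rests in the hooks (204,140), the fingers are clear on both sides of the sleeve (204,200) and the basket hangs level. I withdraw straight up.

Request:
carry_out(increments="0 0 0.5 0 0 0; 0 0 1 0 0 0; 0 0 1.5 0 0 0; 0 0 2 0 0 0; 0 0 3 0 0 0; 0 0 4 0 0 0; 0 0 3 0 0 0; 0 0 1 0 0 0")

```text
time: 18.45
position: [0.6032, 0.2296, 0.3509]
tool_rot: [3.141, -0.002, 1.652]
contact_force: [1.2, 0.6, 0.3]
grip_width: 0.0357
finger_force: 0.0
```

Request:
carry_out(increments="-2 -3 0 0 0 0; -2 -5 0 0 0 0; -2 -5 0 0 0 0; -2 -5 0 0 0 0; -1 -4 0 0 0 0; 0 0 0 0 0 0; 0 0 0 0 0 0; 0 0 0 0 0 0")

```text
time: 19.45
position: [0.5129, 0.0103, 0.3476]
tool_rot: [-3.137, -0.001, 1.654]
contact_force: [-0.3, -0.1, -0.6]
grip_width: 0.0362
finger_force: 0.0
```

```bash
python3 - <<'E'
from h import *
for i in range(2):
    T,P=cloud("top");z=P[...,2];hsv=cv2.cvtColor(T,cv2.COLOR_RGB2HSV)
    m=np.zeros(z.shape,bool);m[130:260,170:290]=1
    s=m&(z>.17)&(hsv[...,0]<18)&(hsv[...,1]>110)
    print("sleeve",s.sum(),np.median(P[s],0))
    k=m&(z>.10)&(z<.145)&(abs(P[...,0]-.603)<.06);q=P[k]
    print("rim",k.sum(),cv2.minAreaRect(q[:,:2].astype(np.float32)))
    A=np.c_[q[:,:2]-q[:,:2].mean(0),np.ones(len(q))];r=abs(q[:,2]-.125)<.008;print("plane",np.linalg.lstsq(A[r],q[r,2],rcond=None)[0])
S,_=cloud("side")
save(np.hstack([cv2.resize(T[120:270,160:310],(400,400)),cv2.resize(S[200:400,200:400],(400,400))]),'pics/a9.png')
E
```

```text
sleeve 2042 [0.48898554 0.03066708 0.68839138]
rim 856 ((0.603974461555481, 0.22433823347091675), (0.08398953080177307, 0.12680977582931519), 3.7854795455932617)
plane [-0.02409506 -0.00503977  0.12535773]
sleeve 2035 [0.489234   0.03071935 0.68813626]
rim 858 ((0.6044608354568481, 0.22424359619617462), (0.08508168160915375, 0.1274648904800415), 3.9124951362609863)
plane [-0.02230211 -0.00553382  0.12534803]
```

View pics/a9.png

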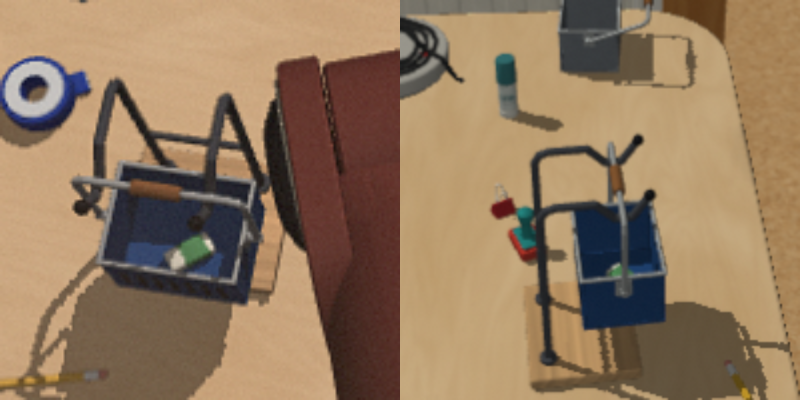

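The bar lies across both hooks, the basket hangs level (rim plane within about 1.5°, at 0.125 m) and still, and the eraser is inside.

```bash
python3 -c "
from plant import bot
print(bot.finish_job())"
```

```text
the job is handed in; nothing more can be done
None
```

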